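Close and latch the socket-set case

TASK

Close up the socket set on the bench: with the fingertips, push the open lid of the case over and down until it is fully shut, without slamming it, and then push each of the two front latches up until it stands flat against the front of the case. Latch it only once the lid is down. Nothing needs picking up: leave the ratchet lying in its trough in the case, and the spray can, wrench and tin where they are.

Things in the scene. Friction and masses are not known exactly. Their poses are not given: they have to be found in the camera images.
- case: Grey flat socket-set case, fixed (it does not slide). Closed it is 210 mm deep (its x), 300 mm long (its y) and 62 mm high: a 42 mm base and a 20 mm lid. Origin: centre of its underside, on the bench. Its -x axis points out of its front (the latch side), its z is up. The front face of the base is the plane x = -105 mm. A carry handle sticks out of the front, 25 mm far, between y = -50 and +50 mm, 19 to 31 mm above the bench. The lid hinges at the back.
- lid (a joint): Lid angle in rad: 0 shut, 1.57 upright, at most 1.95 (leaning back). The lid is 210 x 300 mm, 20 mm thick, 0.4 kg or so; its hinge is stiff with friction (about 0.6 Nm), so that it stays at any angle. It starts about upright or leaning back.
- lid_hinge (a point): Point on the lid's hinge line, half-way along the case: 105 mm behind the case's origin (its +x), 42 mm above the bench. The hinge line runs along the case's y. Axes as those of the case.
- lid_edge (a point): Middle of the lid's free edge, on its outer face (the top face when shut): 210 mm from the hinge along the lid, 20 mm outside the hinge plane. It turns with the lid; its z axis is the lid's outward normal.
- latch_left (a joint): Angle in rad of the latch at the case's y = +85 mm: 0 is closed (standing flat against the front), larger leans outward and down, at most 1.35. Steel flap 30 mm wide, 42 mm long, 3.5 mm thick, on a pivot along the case's y at x = -113 mm, 14 mm above the bench; its upper edge is rolled (6 mm thick). At the start it stands partly open. A light friction (about 0.03 Nm) keeps it where it is left.
- latch_right (a joint): As latch_left, for the latch at the case's y = -85 mm.
- latch_left_tab (a point): Upper end of the left latch (y = +85 mm), middle of its width: on its rolled edge, 42 mm from the pivot. When closed it lies 117 mm in front of the case's origin and 56 mm above the bench.
- latch_right_tab (a point): Upper end of the right latch (y = -85 mm), likewise.
- ratchet: Steel ratchet with black grip, 180 mm long, up to 24 mm high, lying loose in the trough of the case along its length; origin in the middle of its underside. To be left.
- spray_can: Spray can, 58 mm diameter, 165 mm high, standing loose on the bench; origin at the centre of its underside. To be left.
- wrench: Combination wrench, 190 mm long, lying loose on the bench along its x. To be left.
- tin: Closed round grease tin, 76 mm diameter, 48 mm high, loose; origin at the centre of its underside. To be left.

How it is judged:
On the way, in this order (a step that is already met when the one before it is completed fails the run):
1. the lid is fully shut (value of joint lid below 0.03 rad), for 0.2 s.
2. both latches are pushed flat against the case (value of joint each of latch_left, latch_right below 0.12 rad), for 0.2 s.
At the end, for the whole second after the job is handed in: The lid is shut to within 0.03 rad (6 mm at its edge), both latches stand within 0.12 rad (5 mm at the tab) of closed, the ratchet is within 20 mm of where it lay, and the spray can, wrench and tin within 25 mm (all of step 2 and value of joint lid below 0.03 rad and distance of ratchet from where it was at the start of the episode below 0.02 m and distance of each of spray_can, wrench, tin from where it was at the start of the episode below 0.025 m); the robot touches nothing.
It fails at once if the lid is slammed (faster than 3 rad/s) (velocity of joint lid below -3 rad/s).
It fails at once if a latch is closed while the lid is still open (value of joint lid above 0.1 rad and value of joint any of latch_left, latch_right below 0.2 rad).
It fails at once if the ratchet is lifted or carried (distance of ratchet from where it was at the start of the episode above 0.03 m).
It fails at once if the spray can, wrench or tin is lifted, carried or knocked about (distance of any of spray_can, wrench, tin from where it was at the start of the episode above 0.04 m or angle between spray_can's own z axis and vertical above 0.4 rad).
It also fails if it takes over 64 s, if anything falls off the work surface, if the arm or the gripper's body presses on something with over 40 N, if the wrist force passes 120 N, or if a joint passes its speed limit or range.

ROBOT

A 6-joint arm with a two-finger parallel gripper is mounted at the origin on the work surface. World frame = base frame: x ahead of the robot, y to its left, z up, the work surface at z = 0. Lengths are in m, angles in rad, forces in N, time in s.
With the tool pointing down it reaches from about 0.3 to 0.75 m from the base axis. Payload 8.5 kg.
Tool frame: the origin (TCP) lies at the very end of the fingers, on their centre line; the grasp point (between the pads) lies ctrl.grip_depth behind it (ctrl.grip_depth is the distance from the TCP to the grasp point, in m); z points along the fingers, y is the direction in which the jaws open and shut (so a half turn about z gives the same grasp; the last joint's range is limited). The gripper opens to 88 mm and grips with 3 to 60 N. Pads are 18 mm wide; open, the fingers measure 123 mm over their backs; the gripper's body (75 mm by 187 mm) begins 45 mm behind the grasp point.
Start: joints at [1.026, 0.381, 1.297, -0, 1.464, -0.215], TCP at [0.178, 0.52, 0.239] pointing down, gripper open.
Joint ranges: [-3.11, 3.11], [-0.89, 2.33], [0.22, 2.48], [-1.42, 4.56], [0.17, 2.85], [-2.88, 2.88]. Speed limits (rad/s): [2.39, 2.39, 3.14, 3.14, 3.14, 3.14].

INTERFACE

Orientations are given as [roll, pitch, yaw] about the fixed x, y, z axes, in that order (R = Rz(yaw) Ry(pitch) Rx(roll)).
In Python, from plant import ctrl gives the robot as it stands.
- The arm moves only by the tool carry_out, never from a script. Its argument "rows" is a list that holds one entry, the list of rows, each a list of 6 numbers: the shift along the tool's x, y, z in m, then the turn, a rotation vector about the tool's x, y, z in degrees. A call has 1 to 12 rows; each row shifts and turns the pose as measured when the row begins, along the tool's axes as they then stand; what a row does not reach is not made up. A row lasts 1/10 s, in which the tool goes at most 50 mm and 8.59 degrees, less where a joint would pass 70% of its speed; a pose out of reach is approached as far as the arm can. A call is refused whole if a number of a shift passes 0.05 or a number of a turn 8.59, either way. A call with a gripper value outside its range is refused whole. "claw" is the closure in counts, from 0 (fully open) to 255 (shut), set as the call begins (left out, the last holds). The fingers move at their own pace and stop on an object; "force" is the grip in N (left out, the last holds). Time passes only in rows, so rows that do not move let the fingers close. It gives the time, the measured TCP pose, the force and the opening at its end, in the units of the state.
- ctrl.get_state(): the state, without advancing time (a new reading comes with each control period).
- ctrl.capture(name): name is "side" or "top" or "wrist"; returns a dict with "image" (400x640x3 uint8, blue, green, red), "K" (3x3 intrinsics, pixels), "extrinsics" (4x4, takes a point from world to camera coordinates). Camera axes: x right, y up, looking along -z (the intrinsics and any distortion apply to the point x, -y, -z); pixel columns grow to the right and rows downward; lengths in m; the calibration is good to about 2 mm. A picture is of the moment at which its call begins. There is no depth.
- ctrl.job_done(): hands the job in, once; it reports no verdict.
The state is a dict: "t": time; "q": joint angles; "dq": joint speeds; "tau": joint torques, N m; "ee_pos": TCP position; "orientation": TCP orientation; "force": force on the tool from outside, world axes, zero at the start; "ft_torque": the same for the moment, N m; "gripper_width": finger opening in m.
Only numpy, scipy, OpenCV 4.12 (cv2) and the standard library are available. Lean on these libraries where they do the work, as an engineer would, in place of code of your own. Each camera call takes 0.05 s, during which the arm holds its last target.

## Working session

There is one attempt and no reset: what is moved stays moved. The work goes in short steps, Python scripts to look and compute and a tool call to move; the robot and the scene stay as the last step left them, time stands still between calls to the robot, and variables do not carry over. Pictures are saved under pics/ and viewed, and the job is handed in when it is done.

Besides the shell and the picture viewer there is one more tool, called after ">>>" as a command line: name --argument value ..., lists and objects as JSON in quotes. carry_out: Moves the arm, as the interface text tells. Its arguments: {"type":"object","properties":{"rows":{"type":"array"},"claw":{"type":"number"},"force":{"type":"number"}},"required":["rows"]}

```bash
mkdir -p pics; ls; python3 - <<'E'
from plant import ctrl
import cv2
for n in ("side","top","wrist"):
    c=ctrl.capture(n); cv2.imwrite(f"pics/a_{n}.png",c["image"]); print(n,c["K"],c["extrinsics"].round(4) if hasattr(c["extrinsics"],'round') else c["extrinsics"])
print(ctrl.get_state(), ctrl.grip_depth)
E
```

```text
pics
side [[385.79078768   0.         319.24026325]
 [  0.         385.79078768 195.80062825]
 [  0.           0.           1.        ]] [[ 0.771  -0.6365  0.0195 -0.4122]
 [ 0.4584  0.576   0.6768 -0.3142]
 [-0.442  -0.5129  0.7359 -0.9802]
 [ 0.      0.      0.      1.    ]]
top [[461.57245509   0.         322.9853848 ]
 [  0.         461.57245509 202.00315188]
 [  0.           0.           1.        ]] [[-1.6300e-02 -9.9980e-01 -8.3000e-03  2.0000e-04]
 [ 9.9500e-01 -1.7100e-02  9.8300e-02 -5.3680e-01]
 [-9.8400e-02 -6.7000e-03  9.9510e-01 -1.2432e+00]
 [ 0.0000e+00  0.0000e+00  0.0000e+00  1.0000e+00]]
wrist [[301.58722262   0.         318.37398261]
 [  0.         301.58722262 203.81128277]
 [  0.           0.           1.        ]] [[ 0.3244  0.9459 -0.0011 -0.5503]
 [-0.9123  0.3126 -0.2646  0.0367]
 [-0.25    0.0869  0.9643 -0.3886]
 [ 0.      0.      0.      1.    ]]
{'t': 0.15, 'q': array([ 1.02567839e+00,  3.81034228e-01,  1.29802384e+00,  2.42798812e-06,
        1.46358266e+00, -2.15286314e-01]), 'dq': array([-1.28910553e-05, -3.25885128e-04, -4.07928454e-03,  3.48105037e-04,
        3.52086768e-04, -2.45972178e-04]), 'tau': array([ 2.91650176e-03, -4.38082445e+01, -2.24615139e+01,  7.14304042e-02,
        3.43079295e-02, -9.61387173e-05]), 'ee_pos': array([0.17802162, 0.52017553, 0.23830455]), 'orientation': array([-3.14056928e+00, -2.26256256e-04,  2.81176065e+00]), 'force': array([-0.82527135, -0.6965942 , -0.17150013]), 'ft_torque': array([ 0.01057971, -0.00030451, -0.00876813]), 'gripper_width': 0.08839215045063935} 0.0187
```

View pics/a_side.png

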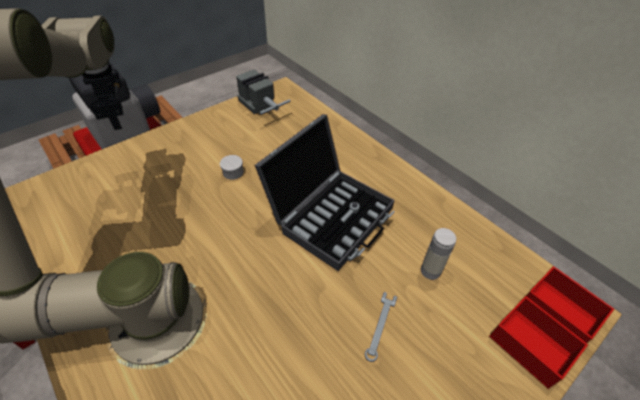

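View pics/a_top.png

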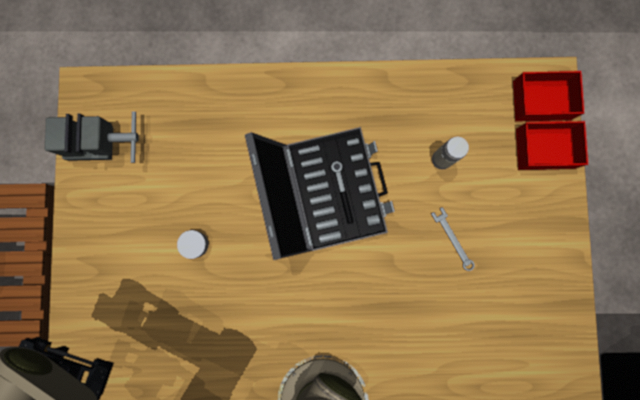

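View pics/a_wrist.png

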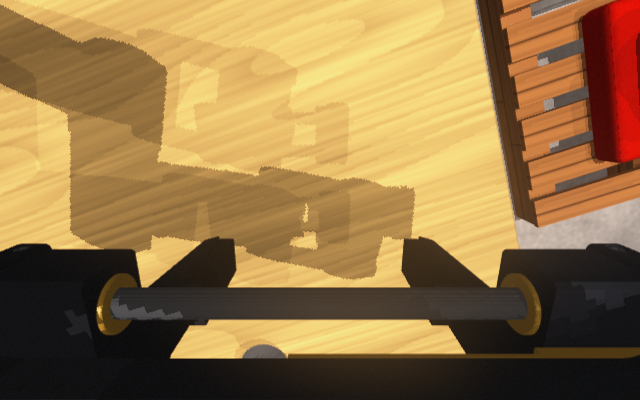

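The case lies ahead of the robot with its latches facing world -y (image right in the top view). The lid (top view about 250–300, 135–257) is open, leaning away toward +y. Next I enlarge it.

```bash
cat > h.py <<'E'
import numpy as np, cv2
from plant import ctrl
def ray(c,u,v):
    K=np.array(c["K"]);E=np.array(c["extrinsics"]);R=E[:3,:3];t=E[:3,3]
    d=np.linalg.inv(K)@[u,v,1]; d=np.array([d[0],-d[1],-d[2]])
    return -R.T@t, R.T@d
def onz(c,u,v,z):
    o,d=ray(c,u,v); return o+d*(z-o[2])/d[2]
def tri(c1,p1,c2,p2):
    o1,d1=ray(c1,*p1);o2,d2=ray(c2,*p2)
    A=np.stack([d1,-d2],1);s=np.linalg.lstsq(A,o2-o1,rcond=None)[0]
    a=o1+s[0]*d1;b=o2+s[1]*d2
    return (a+b)/2,np.linalg.norm(a-b)
def proj(c,p):
    E=np.array(c["extrinsics"]);q=E[:3,:3]@p+E[:3,3];q=np.array([q[0],-q[1],-q[2]]);q=np.array(c["K"])@q;return q[:2]/q[2]
def crop(c,x0,y0,x1,y1,s,name):
    cv2.imwrite(name,cv2.resize(c["image"][y0:y1,x0:x1],None,fx=s,fy=s,interpolation=cv2.INTER_CUBIC))
E
python3 - <<'E'
from h import *
c=ctrl.capture("top");crop(c,235,120,410,270,4,"pics/b_top.png")
c=ctrl.capture("side");crop(c,245,110,405,275,3.6,"pics/b_side.png")
E
```

```text
(no output)
```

View pics/b_top.png

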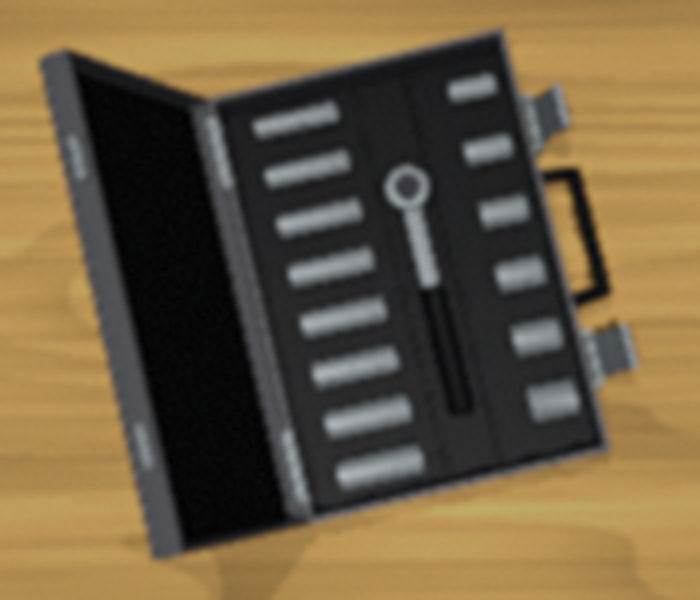

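View pics/b_side.png

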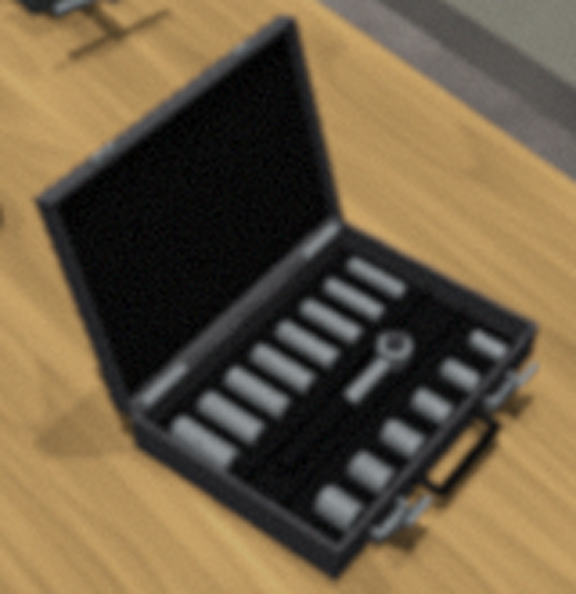

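```bash
python3 - <<'E'
from h import *
T=ctrl.capture("top");S=ctrl.capture("side")
t=lambda u,v:(235+u/4,120+v/4)
s=lambda u,v:(245+u/3.6,110+v/3.6)
f1=onz(T,*t(503,32),.042);f2=onz(T,*t(606,447),.042)
h1=onz(T,*t(212,102),.042);h2=onz(T,*t(305,518),.042)
g1=onz(S,*s(535,328),.042);g2=onz(S,*s(335,572),.042)
print(f1,f2,h1,h2,g1,g2)
print(np.linalg.norm(f1-f2),np.linalg.norm(h1-h2),np.linalg.norm(f1-h1),np.linalg.norm(f2-h2))
for a,b in ((f1,f2),(h1,h2)): print("y axis dir",np.degrees(np.arctan2(*(a-b)[[1,0]])))
print("lid far corner outer",tri(T,t(42,62),S,s(283,20)),"lid near outer",tri(T,t(158,556),S,s(40,203)))
for n,p,q in(("latchR? far",t(552,105),s(530,372)),("near",t(626,348),s(420,500))): print(n,tri(T,p,S,q))
print("can",onz(T,457,147,.165),"tin",onz(T,192,242,.048),"wr",onz(T,439,213,.005),onz(T,468,265,.005))
E
```

```text
[ 0.73849095 -0.11637929  0.042     ] [ 0.45163994 -0.17879228  0.042     ] [0.6930451  0.08484523 0.042     ] [0.40734357 0.02480221 0.042     ] [ 0.73791346 -0.12010079  0.042     ] [ 0.43814212 -0.19547763  0.042     ]
0.2935624040241426 0.29194267738863877 0.20629259396046357 0.20835758850021754
y axis dir 12.27508769190197
y axis dir 11.868557983086232
lid far corner outer (array([0.67942336, 0.16685281, 0.22956761]), np.float64(0.007324806153405717)) lid near outer (array([0.3897884 , 0.10132326, 0.23053589]), np.float64(0.0046176208174644896))
latchR? far (array([ 0.68951559, -0.15160416,  0.04674751]), np.float64(0.009961258548267246))
near (array([ 0.51980806, -0.19422207,  0.06028789]), np.float64(0.007694830196639372))
can [ 0.65393819 -0.34317659  0.165     ] tin [0.4326397  0.34479425 0.048     ] wr [ 0.50251284 -0.33116539  0.005     ] [ 0.35772583 -0.40494341  0.005     ]
```

>>> carry_out --rows '[[[0,0,0,0,0,8.43],[0,0,0,0,0,8.43],[0,0,0,0,0,8.43],[0,0,0,0,0,8.43],[0,0,0,0,0,8.43],[0,0,0,0,0,8.43],[0,0,0,0,0,8.43],[0,0,0,0,0,0]]]' --claw 255

```text
t: 1.15
ee_pos: [0.1779, 0.5201, 0.2382]
orientation: [-3.141, 0.001, 1.758]
force: [0.1, 0.3, -0.4]
gripper_width: 0.0266
```

>>> carry_out --rows '[[[-0.038,0.025,0.004,0,0,-1.0],[-0.038,0.025,0.004,0,0,0],[-0.038,0.025,0.004,0,0,0],[-0.038,0.025,0.004,0,0,0],[-0.038,0.025,0.004,0,0,0],[-0.038,0.025,0.004,0,0,0],[-0.038,0.025,0.004,0,0,0],[-0.038,0.025,0.004,0,0,0],[-0.036,0.025,0.004,0,0,0],[0,0,0,0,0,0]]]'

```text
t: 2.15
ee_pos: [0.4829, 0.228, 0.2009]
orientation: [3.14, -0.001, 1.826]
force: [-0.8, 0.2, -0.9]
gripper_width: 0.0003
```

```bash
python3 - <<'E'
from h import *
c=ctrl.capture("side");crop(c,160,50,400,230,3.2,"pics/c_side.png")
print(ctrl.get_state()["ee_pos"],ctrl.get_state()["orientation"],ctrl.get_state()["gripper_width"])
E
```

```text
[0.48117593 0.22940796 0.20112988] [ 3.14033006e+00 -1.48030516e-03  1.82689928e+00] 0.0002328710676109694
```

View pics/c_side.png

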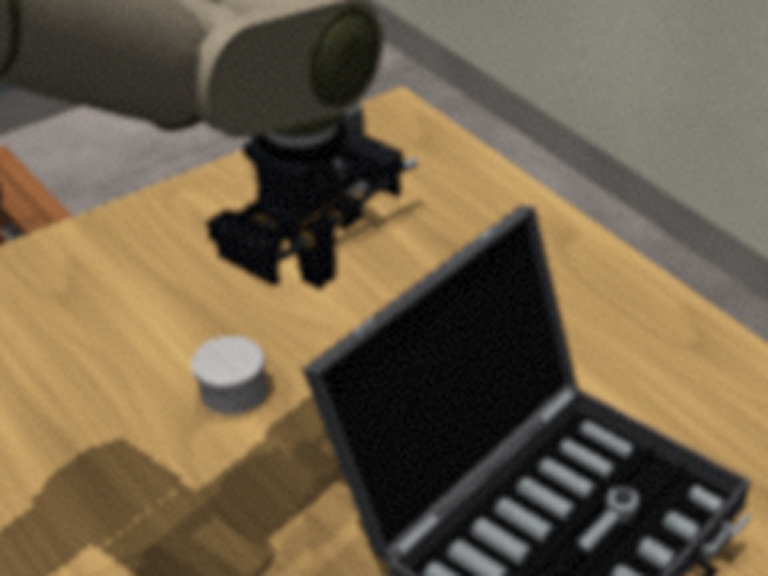

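```bash
cat >> h.py <<'E'
O=np.array([.5726,-.0463]);A=np.radians(102.1)
ex=np.array([np.cos(A),np.sin(A)]);ey=np.array([-ex[1],ex[0]])
def case(p): d=np.array(p[:2])-O; return np.array([d@ex,d@ey,p[2]])
def tip(th,rho=.18):
    s,c=np.sin(th),np.cos(th)
    if th>np.pi/2: return np.array([.105-.21*c+.02*s+.009, .042+.21*s+.02*c-.03])
    return np.array([.105-rho*c+.02*s+.009,.042+rho*s+.02*c])
E
python3 - <<'E'
from h import *
print(case(ctrl.get_state()["ee_pos"]))
for th in np.arange(1.9,-.06,-.1): print(round(th,2),tip(th).round(4))
E
```

```text
[0.2887468  0.03159941 0.20112988]
1.9 [0.2008 0.2043]
1.8 [0.1812 0.212 ]
1.7 [0.1609 0.2177]
1.6 [0.1401 0.2213]
1.5 [0.1212 0.223 ]
1.4 [0.1031 0.2228]
1.3 [0.0851 0.2208]
1.2 [0.0674 0.217 ]
1.1 [0.0502 0.2115]
1.0 [0.0336 0.2043]
0.9 [0.0178 0.1954]
0.8 [0.0029 0.1851]
0.7 [-0.0108  0.1733]
0.6 [-0.0233  0.1601]
0.5 [-0.0344  0.1458]
0.4 [-0.044   0.1305]
0.3 [-0.0521  0.1143]
0.2 [-0.0584  0.0974]
0.1 [-0.0631  0.0799]
-0.0 [-0.066  0.062]
```

>>> carry_out --rows '[[[-0.03,0.0,0,0,0,2.6],[-0.03,0.01,0,0,0,0],[0,0,0,0,0,0]]]'

```text
t: 2.5
ee_pos: [0.5035, 0.1741, 0.2013]
orientation: [3.141, -0.002, 1.792]
force: [0.2, 0.6, 0.8]
gripper_width: 0.0005
```

>>> carry_out --rows '[[[-0.015,0,0,0,0,0],[-0.015,0,0,0,0,0],[-0.01,0,-0.002,0,0,0],[-0.01,0,-0.004,0,0,0],[-0.01,0,-0.004,0,0,0]]]'

```text
t: 3.0
ee_pos: [0.5133, 0.1209, 0.2121]
orientation: [-3.141, -0.007, 1.808]
force: [-0.5, 2.6, -3.1]
gripper_width: 0.0005
```

```bash
python3 - <<'E'
from h import *
c=ctrl.capture("side");crop(c,160,50,400,230,3.2,"pics/d_side.png")
print(case(ctrl.get_state()["ee_pos"]),ctrl.get_state()["force"])
E
```

```text
[0.17456877 0.02263222 0.21269127] [-1.35990469  1.97274696 -0.55659914]
```

View pics/d_side.png

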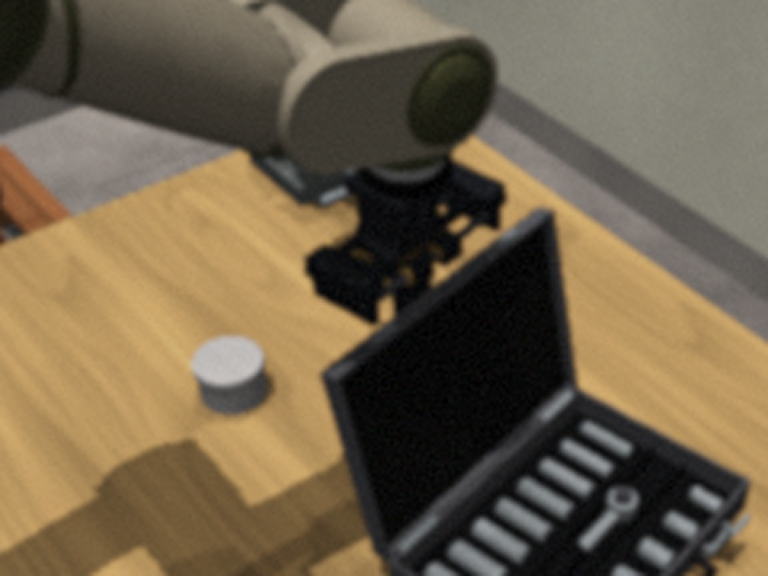

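>>> carry_out --rows '[[[-0.01,0,-0.002,0,0,0.5],[-0.01,0,-0.003,0,0,0.5],[-0.01,0,-0.002,0,0,0],[-0.01,0,-0.002,0,0,0],[-0.012,0,-0.001,0,0,0],[-0.012,0,0,0,0,0],[-0.012,0,0,0,0,0],[-0.012,0,0.001,0,0,0],[-0.012,0,0.002,0,0,0],[-0.012,0,0.003,0,0,0],[-0.012,0,0.003,0,0,0]]]'

```text
t: 4.15
ee_pos: [0.5419, -0.0093, 0.2128]
orientation: [-3.141, -0.009, 1.791]
force: [0.5, 3.5, -1.7]
gripper_width: 0.0006
```

```bash
python3 - <<'E'
from h import *
c=ctrl.capture("side");crop(c,160,50,400,230,3.2,"pics/e_side.png")
s=ctrl.get_state();print(case(s["ee_pos"]),s["force"],s["orientation"])
E
```

```text
[0.04091559 0.02225487 0.21221065] [ 0.42894866 -1.04970309  0.22861353] [-3.13993686 -0.00801735  1.78978547]
```

View pics/e_side.png

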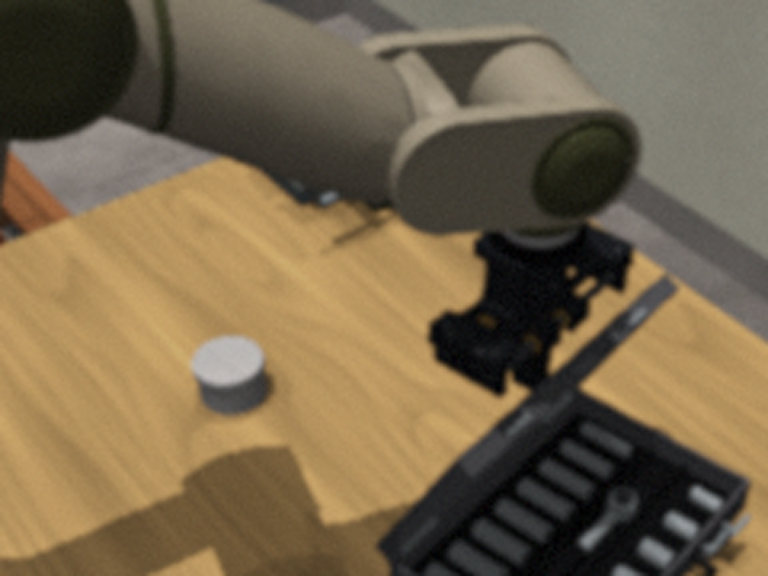

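>>> carry_out --rows '[[[-0.012,0,0.006,0,0,0],[-0.012,0,0.007,0,0,0],[-0.012,0,0.008,0,0,0],[-0.011,0,0.009,0,0,0],[-0.011,0,0.01,0,0,0],[-0.01,0,0.011,0,0,0],[-0.01,0,0.012,0,0,0],[-0.008,0,0.013,0,0,0],[-0.007,0,0.013,0,0,0]]]'

```text
t: 5.1
ee_pos: [0.5641, -0.1097, 0.1158]
orientation: [-3.141, -0.006, 1.79]
force: [0.3, 1.8, 1.4]
gripper_width: 0.0006
```

```bash
python3 - <<'E'
from h import *
c=ctrl.capture("side");crop(c,200,80,440,260,3.2,"pics/f_side.png")
s=ctrl.get_state();print(case(s["ee_pos"]),s["force"],s["orientation"])
E
```

```text
[-0.06081677  0.02231877  0.11355593] [-0.25037394 -0.64843526 -2.31684633] [-3.13841781 -0.00706465  1.78913898]
```

View pics/f_side.png

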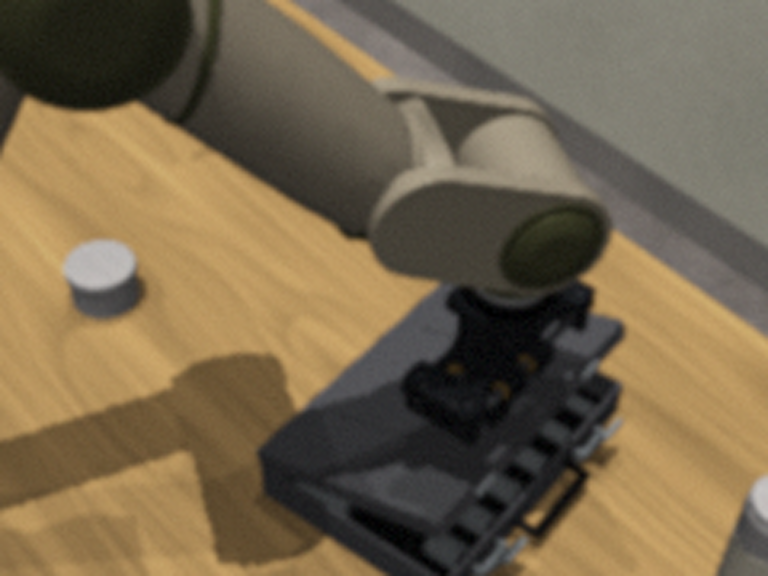

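>>> carry_out --rows '[[[-0.002,0,0.009,0,0,0],[-0.002,0,0.009,0,0,0],[-0.001,0,0.009,0,0,0],[-0.001,0,0.008,0,0,0],[0,0,0.008,0,0,0],[0,0,0.006,0,0,0]]]'

```text
t: 5.75
ee_pos: [0.566, -0.1179, 0.0619]
orientation: [-3.141, -0.002, 1.79]
force: [-15.4, 3.4, 70.5]
gripper_width: 0.0005
```

>>> carry_out --rows '[[[0,0,0,0,0,0],[0,0,-0.001,0,0,0],[0,0,0,0,0,0]]]'

```text
t: 6.05
ee_pos: [0.5657, -0.1171, 0.0631]
orientation: [-3.141, -0.003, 1.79]
force: [0.1, 1.3, 0.3]
gripper_width: 0.0003
```

```bash
python3 - <<'E'
from h import *
c=ctrl.capture("side");crop(c,245,130,445,280,4,"pics/g_side.png")
c=ctrl.capture("top");crop(c,235,110,435,260,4,"pics/g_top.png")
s=ctrl.get_state();print(case(s["ee_pos"]),s["force"],s["orientation"])
E
```

```text
[-0.06780864  0.02164699  0.06290356] [-0.73313006  0.04344154 -1.23100466] [-3.14094177e+00 -3.05164613e-03  1.79028237e+00]
```

View pics/g_side.png

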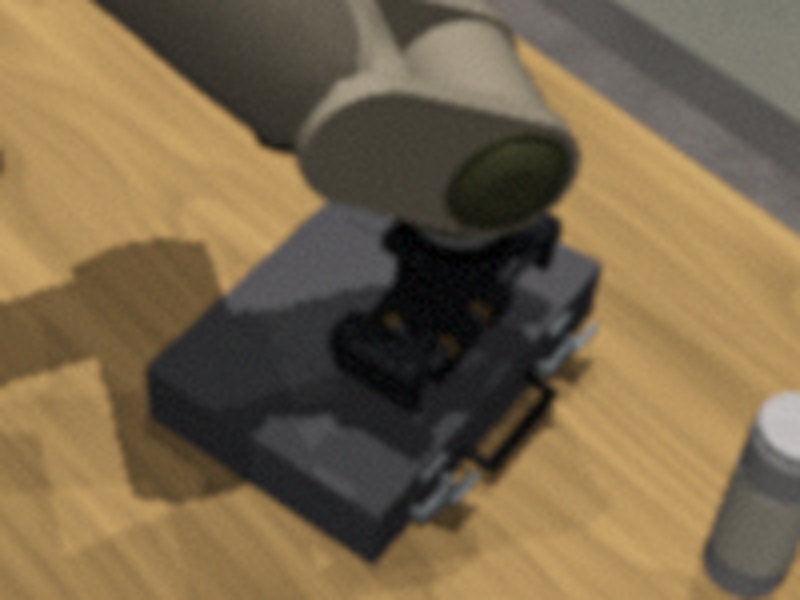

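View pics/g_top.png

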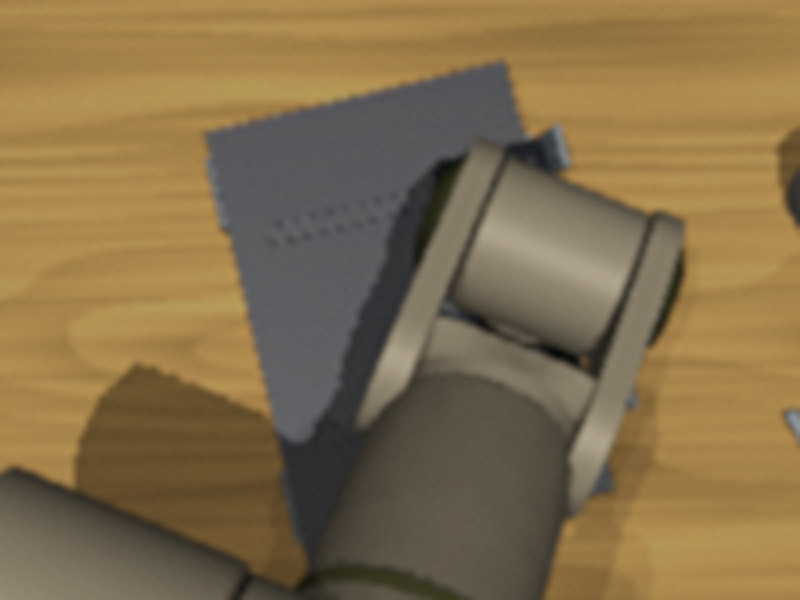

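>>> carry_out --rows '[[[0,0,-0.03,0,0,0.5],[0,0,-0.03,0,0,0],[-0.03,-0.016,0,0,0,0],[-0.03,-0.016,0,0,0,0],[-0.03,-0.016,0,0,0,0],[-0.024,-0.016,0,0,0,0],[0,0,0,0,0,0],[0,0,0,0,0,0]]]'

```text
t: 6.95
ee_pos: [0.5256, -0.2447, 0.1226]
orientation: [-3.139, -0.006, 1.784]
force: [0.1, 0.7, -0.3]
gripper_width: 0.0006
```

```bash
python3 - <<'E'
from h import *
c=ctrl.capture("side");crop(c,285,150,485,300,4,"pics/h_side.png")
s=ctrl.get_state();print(case(s["ee_pos"]),s["force"],s["orientation"])
E
```

```text
[-0.18403076  0.08748095  0.12257368] [ 0.04915784 -0.44909473 -0.02694555] [-3.13856702 -0.0055126   1.78420169]
```

View pics/h_side.png

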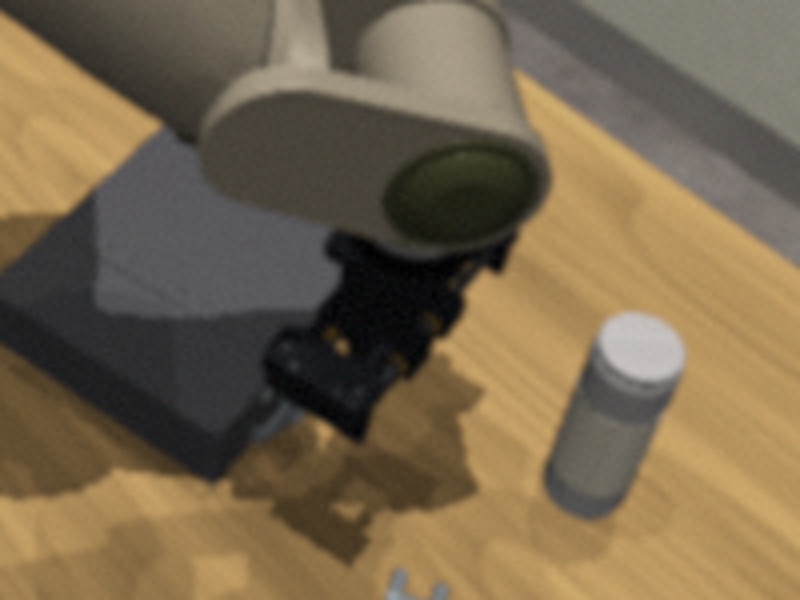

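>>> carry_out --rows '[[[0,0,0.025,0,0,0],[0,0,0.025,0,0,0],[0,0,0.025,0,0,0],[0,0,0.022,0,0,0],[0,0,0,0,0,0],[0.008,0,0,0,0,0],[0.008,0,0,0,0,0],[0.008,0,0,0,0,0],[0.008,0,0,0,0,0],[0.008,0,0,0,0,0]]]'

```text
t: 8.0
ee_pos: [0.521, -0.1959, 0.0276]
orientation: [3.138, 0.001, 1.793]
force: [0.5, -1.2, 0.4]
gripper_width: 0.0004
```

```bash
python3 - <<'E'
from h import *
s=ctrl.get_state();print(case(s["ee_pos"]),s["force"],s["orientation"])
E
```

```text
[-0.13550024  0.08180022  0.02757029] [ 0.5019963  -1.17273321  0.39084283] [3.13761690e+00 8.03818911e-04 1.79326150e+00]
```

>>> carry_out --rows '[[[0.004,0,0,0,0,0],[0.003,0,0,0,0,0],[0.002,0,0,0,0,0]]]'

```text
t: 8.3
ee_pos: [0.5204, -0.1917, 0.0285]
orientation: [3.135, 0.014, 1.795]
force: [-0.2, -15.7, -7.9]
gripper_width: 0.0
```

```bash
python3 - <<'E'
from h import *
s=ctrl.get_state();print(case(s["ee_pos"]),s["force"],s["orientation"])
E
```

```text
[-0.13118469  0.08152331  0.02851222] [ -0.24292454 -15.73218001  -7.87979545] [3.13513821 0.01444924 1.79533696]
```

>>> carry_out --rows '[[[0.003,0,0,0,0,0],[0.001,0,0,0,0,0],[-0.02,0,0,0,0,0],[-0.03,0,0,0,0,0],[0,0,-0.03,0,0,0],[0,0,-0.04,0,0,0],[0,0,-0.03,0,0,0],[0,0,0,0,0,0]]]'

```text
t: 9.1
ee_pos: [0.5294, -0.2398, 0.1316]
orientation: [3.137, 0.019, 1.793]
force: [-0.8, -0.6, 0.7]
gripper_width: 0.0004
```

```bash
python3 - <<'E'
from h import *
c=ctrl.capture("side");crop(c,285,150,485,300,4,"pics/i_side.png")
s=ctrl.get_state();print(case(s["ee_pos"]),s["force"],s["orientation"])
E
```

```text
[-0.17958862  0.08331835  0.12961378] [-0.42885353 -0.46184407 -1.18624214] [3.139165   0.01672763 1.79352724]
```

View pics/i_side.png

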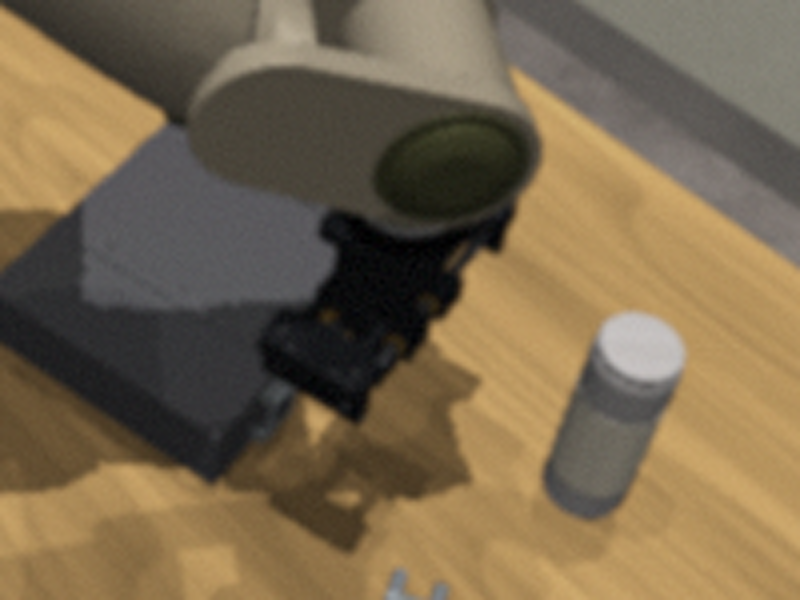

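>>> carry_out --rows '[[[0,0.034,0,0,0,0],[0,0.034,0,0,0,0],[0,0.034,0,0,0,0],[0,0.034,0,0,0,0],[0,0.033,0,0,0,0],[0,0,0,0,0,0]]]'

```text
t: 9.75
ee_pos: [0.6955, -0.1979, 0.1193]
orientation: [-3.132, 0.006, 1.792]
force: [-0.6, 0.5, -0.4]
gripper_width: 0.0004
```

```bash
python3 - <<'E'
from h import *
c=ctrl.capture("side");crop(c,285,120,485,270,4,"pics/j_side.png")
s=ctrl.get_state();print(case(s["ee_pos"]),s["force"],s["orientation"])
E
```

```text
[-0.17415315 -0.0866679   0.11911363] [-0.22017628 -0.06373817 -1.14346083] [-3.13074342  0.00529936  1.79091706]
```

View pics/j_side.png

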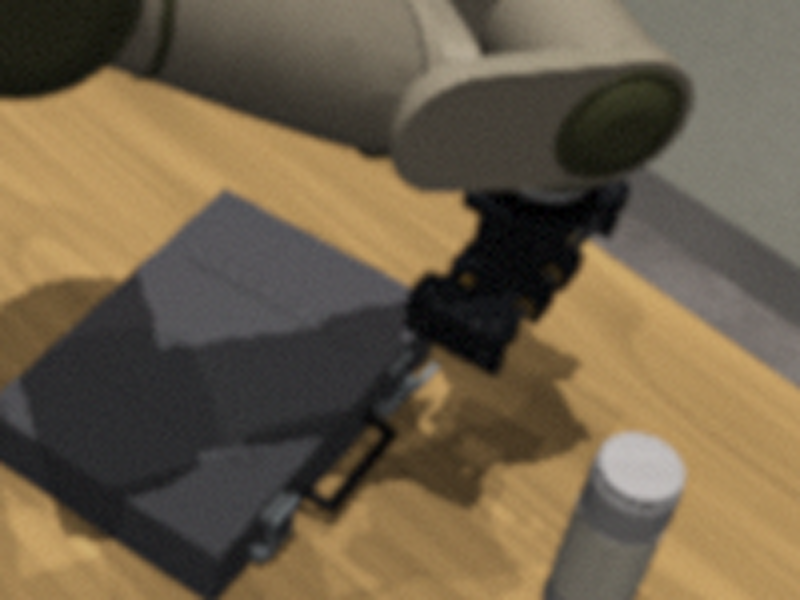

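>>> carry_out --rows '[[[-0.006,0,0.024,0,0,0],[0,0,0.024,0,0,0],[0,0,0.023,0,0,0],[0,0,0.02,0,0,0],[0,0,0,0,0,0],[0.008,0,0,0,0,0],[0.008,0,0,0,0,0],[0.008,0,0,0,0,0],[0.006,0,0,0,0,0]]]'

```text
t: 10.7
ee_pos: [0.68, -0.1754, 0.024]
orientation: [-3.125, 0.002, 1.787]
force: [0.1, 0.7, 0.5]
gripper_width: 0.0004
```

```bash
python3 - <<'E'
from h import *
s=ctrl.get_state();print(case(s["ee_pos"]),s["force"],s["orientation"])
E
```

```text
[-0.14870334 -0.0779651   0.02398265] [0.05699275 0.73176413 0.51648836] [-3.12500059e+00  1.83161008e-03  1.78707065e+00]
```

>>> carry_out --rows '[[[0.004,0.004,-0.002,0,0,0],[0.006,0.002,0,0,0,0],[0.004,0,0,0,0,0],[0.003,0,0,0,0,0]]]'

```text
t: 11.1
ee_pos: [0.6833, -0.1556, 0.0283]
orientation: [-3.128, 0.005, 1.788]
force: [0.5, -4.9, 1.6]
gripper_width: 0.0002
```

```bash
python3 - <<'E'
from h import *
s=ctrl.get_state();print(case(s["ee_pos"]),s["force"],s["orientation"])
E
```

```text
[-0.13003971 -0.08538197  0.02827815] [ 0.53875241 -4.89522426  1.63740835] [-3.12779891  0.00489149  1.78835514]
```

>>> carry_out --rows '[[[0.003,0,0,0,0,0],[0.002,0,0,0,0,0]]]'

```text
t: 11.3
ee_pos: [0.6832, -0.1554, 0.0286]
orientation: [-3.13, 0.015, 1.787]
force: [1.8, -10.6, -3.3]
gripper_width: 0.0003
```

>>> carry_out --rows '[[[0.004,0,0,0,0,0],[0.002,0,0,0,0,0],[-0.02,0,0,0,0,0],[-0.02,0,0,0,0,0],[0,0,-0.04,0,0,0],[0,0,-0.05,0,0,0],[0,0,-0.05,0,0,0],[0,-0.04,-0.04,0,0,0],[0.04,-0.04,-0.02,0,0,0],[0.04,-0.04,0,0,0,0],[0.04,-0.04,0,0,0,0],[0,0,0,0,0,0]]]'

```text
t: 12.5
ee_pos: [0.5265, -0.1153, 0.2217]
orientation: [-3.127, 0.018, 1.781]
force: [-0.1, -0.1, 0.1]
gripper_width: 0.0002
```

>>> carry_out --rows '[[[0.045,-0.01,0,0,0,0],[0.045,-0.01,0,0,0,0],[0.045,-0.01,0,0,0,0],[0.045,-0.01,0,0,0,0],[0.045,-0.01,0,0,0,0],[0,0,0,0,0,0]]]'

```text
t: 13.1
ee_pos: [0.4293, 0.0995, 0.2183]
orientation: [-3.13, 0.018, 1.777]
force: [-0.1, 0.1, -0.2]
gripper_width: 0.0004
```

```bash
python3 - <<'E'
from h import *
c=ctrl.capture("side");crop(c,245,150,445,300,4,"pics/k_side.png")
c=ctrl.capture("top");cv2.imwrite("pics/k_topfull.png",c["image"]);crop(c,255,110,415,240,4.8,"pics/k_top.png")
s=ctrl.get_state();print(case(s["ee_pos"]),s["force"],s["orientation"])
E
```

```text
[0.16917459 0.1080046  0.21835816] [ 0.15930257 -0.59387043  1.1758196 ] [-3.13103037  0.01895458  1.77408131]
```

View pics/k_side.png

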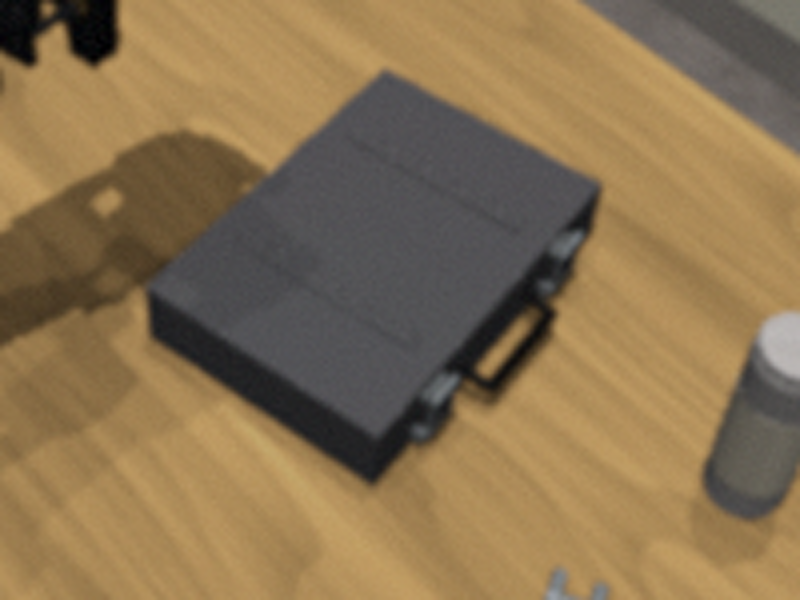

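View pics/k_top.png

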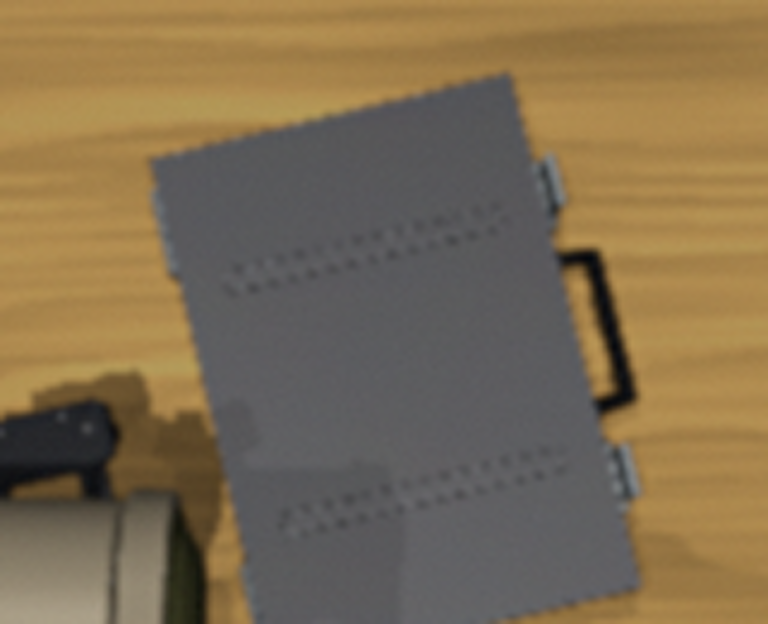

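View pics/k_topfull.png

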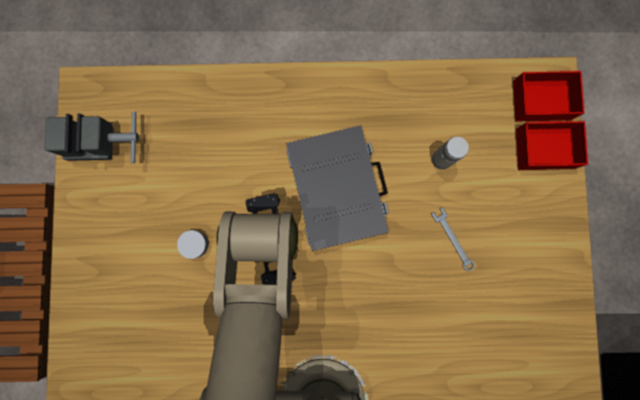

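```bash
python3 - <<'E'
from h import *
T=ctrl.capture("top")
for n,u,v,z in(("R tab out",563,190,.056),("L tab out",635,478,.056),("lid front far",511,74,.062),("lid front near",640,585,.062),("lid back far",152,160,.062)):
    print(n,case(onz(T,255+u/4.8,110+v/4.8,z)).round(4))
E
```

```text
R tab out [-0.118  -0.0789  0.056 ]
L tab out [-0.1185  0.089   0.056 ]
lid front far [-0.1042 -0.1493  0.062 ]
lid front near [-0.1062  0.1475  0.062 ]
lid back far [ 0.1045 -0.1472  0.062 ]
```

All of this matches the closed geometry: the tab outer edges are near x = -0.12, and the lid corners fit at z = 62 mm. I'm handing in.

```bash
python3 - <<'E'
from plant import ctrl
print(ctrl.job_done()); s=ctrl.get_state(); print(s["t"],s["force"])
E
```

```text
the job is handed in; nothing more can be done
None
the job is handed in; nothing more can be done
```

The lid is shut, both front latches are pushed flat, and I handed the job in at about 13 s. It reports no verdict, so success isn't confirmed beyond my own checks.

**What I did:** With the gripper closed, I pushed the lid from behind along its hinge arc at about 0.8 rad/s. I pressed it down until it met its stop, then pushed the left latch and then the right one until each met its stop. Last, I moved the arm clear.

**Last checks:**
- **Lid:** its corners in the top view fit the closed outline at 62 mm height to within about 3 mm.
- **Latches:** the outer edges of both tabs lie about 118 mm in front of the case's origin, where closed tabs should be (117 mm, plus 3 mm for the rolled edge).
- **Spray can, wrench and tin:** by eye, they appear in the same places as in the first top picture. I didn't measure them again.
- **Contact:** the arm stood well clear of the case, with the force reading near zero.

**Less certain:**
- **Lid force:** the wrist force reached about 70 N for a moment when the lid bottomed out, more than I intended but under the 120 N limit.
- **Ratchet:** it can't be seen under the closed lid, and nothing touched it.

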